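# Put the scraper away and hold the screw carousel for opening the tall jar

## Task

Get the parts caddy ready for me to take screws out of the tall jar: first slide the scraper, blade first, fully home into the empty slot in the side of the caddy's base, then gently turn the carousel until the tall jar faces front, right behind the steel parts dish. Finish while firmly holding the carousel still there with the fingers, because I am about to unscrew the tall jar's lid: keep off that lid and do not let go. Leave the other things on the table where they are.

Things in the scene. Friction and masses are not known exactly. Their poses are not given: they have to be found in the camera images.
- caddy: Fixed plywood base of the parts caddy, 280 x 280 mm, 40 mm high. Origin: centre of its underside on the table, under the carousel's axis; z up. Front is its -x side: a tongue 100 mm wide, 9 mm high, reaches out to x = -230 mm and carries the dish. The empty slot is in its -y side; the slot in its +y side is taken by a file whose black handle (25 mm high) sticks out to y = 238 mm.
- slot_mouth (a point): Centre of the mouth of the empty slot, in the base's -y side face (base frame x = 0, y = -140, z = 13 mm). The slot is level, 62 mm wide along the base's x, 8 mm high (9 to 17 mm above the table), 78 mm deep; the blade goes in along the base's +y. Axes parallel to the base's.
- dish (a point): Centre of the rim of the round steel parts dish, 76 mm across, at the front of the base, 185 mm from the carousel's axis along the base's -x, 21 mm above the table.
- carousel: Plywood disc, 250 mm across, 12 mm thick (top 60 mm above the table), turning freely either way on a bearing (friction 0.05 N m, stays where left). Origin on its axis at the disc's underside, z up. Fixed on it 85 mm from the axis: the tall jar at its -x, short jars at its -y, +x, +y; in the middle a post with a 30 mm ball knob, top 166 mm up. Tall jar is in front when its axes match the base's.
- tall_lid: White screw lid, 46 mm across, 14 mm high, of the one tall round clear jar (105 mm high with its lid, 43 mm across), which is fixed on the carousel. Origin at the centre of the lid's underside, 151 mm above the table (lid's top 165 mm), 85 mm from the carousel's axis. Screwed tight: needs 0.6 N m to turn on its jar.
- jar_a_lid (a point): Centre of the top of a short jar's lid (at the carousel's -y), 120 mm above the table. Short jars are 60 mm high, fixed on the carousel; lids round, 46 mm across (48 over the ribs), 14 mm high, on a clear body 43 mm across.
- jar_b_lid (a point): The same on the short jar at the carousel's +x, opposite the tall jar.
- jar_c_lid (a point): The same on the short jar at the carousel's +y.
- scraper: Loose scraper lying flat, 0.13 kg. Wooden handle 100 mm long, 28 wide, 24 high; steel blade 70 mm long, 50 wide, 2 thick, 11 to 13 mm above the table, pointing along its +x. Origin on the table under the handle's middle; centre of mass about 30 mm ahead of it. Fully home, the handle's front stands against the base; the handle may rest on the table.
- shoulder (a point): Point where the blade leaves the handle: 50 mm ahead of the scraper's origin, 12 mm up. The handle does not fit into the slot.
- blade_tip (a point): Middle of the blade's front edge: 120 mm ahead of the scraper's origin, 12 mm up.
- cup: Bystander: brown card cup, 78 mm across, 100 mm high. Origin under its centre.
- cup2: Bystander: another such cup.
- tape: Bystander: grey roll of tape lying flat, 84 mm across, 24 mm high. Origin under its centre.
- battery: Bystander: battery pack 105 x 35 x 28 mm, with two short leads at +x. Origin under its centre.
- screwdriver: Bystander: screwdriver lying on the table along its own x.
- wheel: Bystander: black robot wheel lying flat, 74 mm across, 32 mm high. Origin under its centre.
- profile: Bystander: offcut of 20 x 20 mm aluminium profile, 160 mm long along its own y. Origin under its centre.
Things that resemble listed ones, but are neither listed nor needed, are in the scene too. What is shaped like the scraper but blue is not meant.

How it is judged:
On the way, in this order (a step that is already met when the one before it is completed fails the run):
1. the scraper's blade is fully home in the empty slot (y of shoulder in the frame of caddy between -0.148 and -0.13 m and y of blade_tip in the frame of caddy above -0.085 m and x of blade_tip in the frame of caddy between -0.031 and 0.031 m and z of blade_tip in the frame of caddy between 0.008 and 0.018 m), for 0.2 s.
2. the tall jar faces front (x of tall_lid in the frame of caddy below -0.07 m and y of tall_lid in the frame of caddy between -0.012 and 0.012 m), for 0.2 s.
At the end, for the whole second after the job is handed in: Blade in the empty slot, handle front within 8 mm of the base; tall jar within 12 mm of the line from the carousel's axis to the dish, on the dish's side; scraper and carousel still; fingers hold the carousel with over 3 N, tall jar's lid untouched (all of step 1 and all of step 2 and angular speed of carousel below 0.08 rad/s and linear speed of scraper below 0.02 m/s and contact force between the fingers and carousel above 3 N and contact force between each of the fingers, the arm and tall_lid below 0.5 N); the arm keeps its last pose, push and grip.
It fails at once if a bystander is moved by more than 30 mm (distance of any of cup, tape, battery, screwdriver, wheel, profile, cup2 from where it was at the start of the episode above 0.03 m).
It fails at once if the carousel is spun faster than 5 rad/s (angular speed of carousel above 5 rad/s).
It also fails if it takes over 61 s, if anything falls off the work surface, if the arm or the gripper's body presses on something with over 40 N, if the wrist force passes 120 N, or if a joint passes its speed limit or range.

## Robot

A 6-joint arm with a two-finger parallel gripper is mounted at the origin on the work surface. World frame = base frame: x ahead of the robot, y to its left, z up, the work surface at z = 0. Lengths are in m, angles in rad, forces in N, time in s.
With the tool pointing down it reaches from about 0.25 to 0.775 m from the base axis. Payload 4 kg.
Tool frame: the origin (TCP) lies between the finger pads; the fingertips stand 14 mm ahead of it and the grasp point (between the pads) lies 5 mm behind it (ctrl.finger_overhang is the distance from the TCP to the fingertips, in m); z points along the fingers, y is the direction in which the jaws open and shut (so a half turn about z gives the same grasp; the last joint's range is limited). The gripper opens to 94 mm and grips with 3 to 60 N. Pads are 16 mm wide; open, the fingers measure 119 mm over their backs; the gripper's body (75 mm by 177 mm) begins 78 mm behind the grasp point.
Start: joints at [1.072, 0.087, 1.371, -0, 1.684, -0.103], TCP at [0.212, 0.507, 0.22] pointing down, gripper open.
Joint ranges: [-3.1, 3.1], [-0.76, 2.03], [0.27, 2.55], [-1.08, 4.22], [0.17, 2.65], [-2.57, 2.57]. Speed limits (rad/s): [2.79, 2.79, 3.14, 3.14, 3.14, 3.14].

## Interface

Orientations are given as a unit quaternion [x, y, z, w].
In Python, from rig import ctrl gives the robot as it stands.
- The arm moves only by the tool send_rows, never from a script. Its arguments are lists of equal length, an entry for each row: "slide": the shift along the tool's x, y, z in mm, a list of three; "delta_rot": the turn, a rotation vector about the tool's x, y, z in degrees, a list of three; "hand": the closure, from -1 (fully open) to 1 (shut), so that 0 is half open. In form: {"slide": [[tx, ty, tz], ...], "delta_rot": [[wx, wy, wz], ...], "hand": [hand, ...]}. A call has 1 to 5 rows; each row shifts and turns the commanded pose from where the row before left it, along the tool's axes as they then stand; what a row does not reach is not made up. A row lasts 1/8 s, in which the tool goes at most 62.5 mm and 10.7 degrees, less where a joint would pass 70% of its speed; a pose out of reach is approached as far as the arm can. A call is refused whole if a number of a shift passes 62.5 or a number of a turn 10.7, either way. A call with a gripper value outside its range is refused whole. The fingers move at their own pace and stop on an object; the grip force is fixed at half the most. Time passes only in rows, so rows that do not move let the fingers close. It gives the time, the measured TCP pose, the force and the opening at its end, in the units of the state.
- ctrl.sense(): the state, without advancing time (a new reading comes with each control period).
- ctrl.grab_frame(name): name is "scene" or "top" or "wrist"; returns (picture, depth): 420x560x3 uint8, blue, green, red; 420x560 float32, m along the optical axis (not along the pixel's ray), 0 where there is no reading.
- ctrl.get_calibration(name): a dict with "vertical_fov" (degrees; the focal length in pixels is half the picture's height over the tangent of half this angle, whatever the lens; pixels are square), "cx", "cy" (the principal point, pixels), "world_to_cam" (4x4, takes a point from world to camera coordinates); the wrist camera has in their place "hand_eye" (4x4, takes a point from camera to tool coordinates, whose origin is the TCP and whose axes are the flange's). Camera axes: x right, y up, looking along -z (the intrinsics and any distortion apply to the point x, -y, -z); pixel columns grow to the right and rows downward; lengths in m; the calibration is good to about 2 mm. A picture is of the moment at which its call begins: read the wrist's pose just before it. get_calibration takes no time and is no camera call.
- ctrl.job_done(): hands the job in, once; it reports no verdict.
Trained networks look in the newest picture that a camera, given by its name, has taken for a name from the list of things; names that differ only in an ending like _2 or _b are one class to them, and where a whole thing is asked for, a point or a joint stands for the part that bears it (a point fixed in the world has none). Each returns a list of dicts, best first, with "score" (0 to 1); they miss things now and then, are a little off and sometimes report something else, mostly with a low value. They report only what shows in the picture. A call takes as long as a camera call. They do not tell look-alikes from the thing itself.
- ctrl.boxes_of(label, camera): "box" ([left, top, right, bottom] in pixels, round what is visible of it).
The state is a dict: "clock": time; "joint_pos": joint angles; "dq": joint speeds; "joint_efforts": joint torques, N m; "position": TCP position; "eef_rot": TCP orientation; "wrist_force": force on the tool from outside, world axes, zero at the start; "torque": the same for the moment, N m; "opening": finger opening in m.
Only numpy, scipy, OpenCV 4.12 (cv2) and the standard library are available. Lean on these libraries where they do the work, as an engineer would, in place of code of your own. Each camera call takes 0.05 s, during which the arm holds its last target. There are 200 camera calls.

## Working session

There is one attempt and no reset: what is moved stays moved. The work goes in short steps, Python scripts to look and compute and a tool call to move; the robot and the scene stay as the last step left them, time stands still between calls to the robot, and variables do not carry over. Pictures are saved under pics/ and viewed, about 8 in all and at most 12, crops included, and the job is handed in when it is done.

Besides the shell and the picture viewer there is one more tool, called by a JSON object that holds its "method" and its "body", one argument or row to a line. send_rows: Moves the arm, as the interface text tells. Its arguments: {"type":"object","properties":{"slide":{"type":"array","items":{"type":"array","items":{"type":"number"}}},"delta_rot":{"type":"array","items":{"type":"array","items":{"type":"number"}}},"hand":{"type":"array","items":{"type":"number"}}},"required":["slide","delta_rot","hand"]}

```bash
ls; mkdir -p pics
cat > h.py <<'E'
import numpy as np, cv2
from rig import ctrl
from scipy.spatial.transform import Rotation as R
def cal(n):
    c=ctrl.get_calibration(n); f=210/np.tan(np.radians(c["vertical_fov"])/2); return c,f
def c2w(n,s=None):
    c,f=cal(n)
    if n!="wrist": return np.linalg.inv(np.array(c["world_to_cam"]))
    s=s or ctrl.sense(); T=np.eye(4); T[:3,:3]=R.from_quat(s["eef_rot"]).as_matrix(); T[:3,3]=s["position"]
    return T@np.array(c["hand_eye"])
def cloud(n,d,T):
    c,f=cal(n); v,u=np.mgrid[:420,:560]
    P=np.stack([(u-c["cx"])/f*d,-(v-c["cy"])/f*d,-d,np.ones_like(d)],-1)
    return (P@T.T)[...,:3]
def proj(n,p,T):
    c,f=cal(n); q=np.linalg.inv(T)@np.append(p,1); return c["cx"]+f*q[0]/-q[2], c["cy"]-f*q[1]/-q[2]
E
python3 - <<'E'
from h import *
for n in("top","scene"):
    c,f=cal(n);print({k:v for k,v in c.items() if k!="world_to_cam"},f,c2w(n)[:3,3])
    p,d=ctrl.grab_frame(n);cv2.imwrite(f"pics/{n}0.png",p);np.save(n+"d.npy",d)
    for l in("caddy","scraper","tall_lid","dish","carousel","jar_a_lid","cup","battery","tape","wheel","screwdriver","profile"):
        if n=="top":print(l,[(np.round(b["box"]).astype(int).tolist(),round(b["score"],2)) for b in ctrl.boxes_of(l,n)])
print(ctrl.sense())
E
```

```text
pics
{'vertical_fov': 53.962499351849885, 'cx': 280.37003597913264, 'cy': 208.36693216957613} 412.4818560200322 [ 0.40980489 -0.04234653  1.37584502]
caddy [([176, 164, 292, 286], 0.85)]
scraper [([341, 208, 392, 239], 0.83), ([366, 280, 419, 302], 0.61)]
tall_lid [([258, 197, 270, 207], 0.52), ([375, 157, 404, 185], 0.2)]
dish [([174, 167, 296, 286], 0.67)]
carousel [([207, 174, 282, 256], 0.59), ([173, 167, 295, 289], 0.21)]
jar_a_lid [([204, 177, 280, 256], 0.98)]
cup [([375, 154, 404, 189], 0.74), ([138, 275, 171, 299], 0.64), ([175, 169, 291, 288], 0.63)]
battery [([428, 188, 444, 234], 0.8)]
tape [([309, 264, 338, 288], 0.79)]
wheel [([143, 170, 165, 193], 0.66)]
screwdriver [([138, 242, 170, 256], 0.64)]
profile [([274, 138, 324, 148], 0.6)]
{'vertical_fov': 55.659401131705586, 'cx': 278.8772713981162, 'cy': 202.47863119494065} 397.8004733138853 [1.1427932  0.04614768 0.95239372]
{'clock': 0.7, 'joint_pos': array([ 1.07190245e+00,  8.71802649e-02,  1.37063931e+00, -2.21772315e-05,
        1.68356907e+00, -1.03104049e-01]), 'dq': array([ 0.00035387,  0.00026313, -0.00141753, -0.00094434,  0.00195703,
        0.00148483]), 'joint_efforts': array([-1.13752620e-03, -3.39893317e+01, -3.02523208e+01,  7.16500799e-02,
        2.32176273e-02, -3.94948245e-05]), 'position': array([0.21208187, 0.50751801, 0.21954751]), 'eef_rot': array([1.96606989e-01, 9.80482372e-01, 9.41520150e-05, 4.07644519e-05]), 'wrist_force': array([0.05942829, 0.76931013, 0.62328456]), 'torque': array([ 0.02309829, -0.04130815,  0.03579427]), 'opening': 0.09400906208516507}
```

Run:
```python
import cv2
p=cv2.imread("pics/top0.png")[110:330,100:460];cv2.imwrite("pics/t0c.png",cv2.resize(p,None,fx=2.2,fy=2.2,interpolation=cv2.INTER_CUBIC))
```

```text
(no output)
```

View pics/t0c.png

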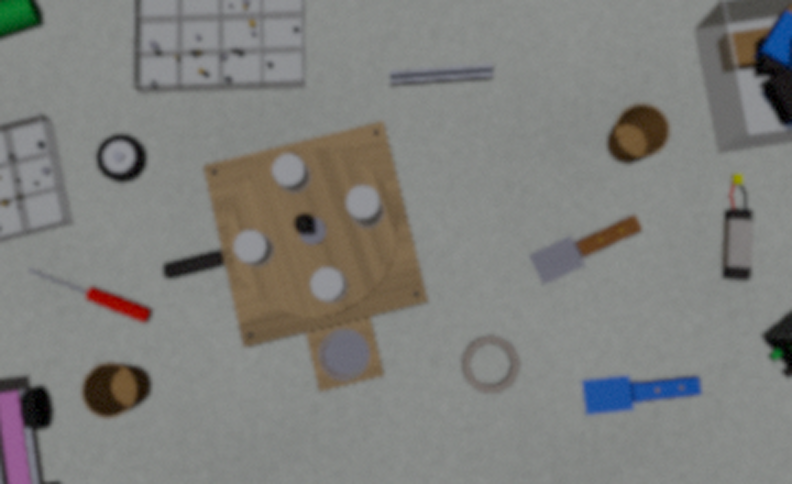

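View pics/scene0.png

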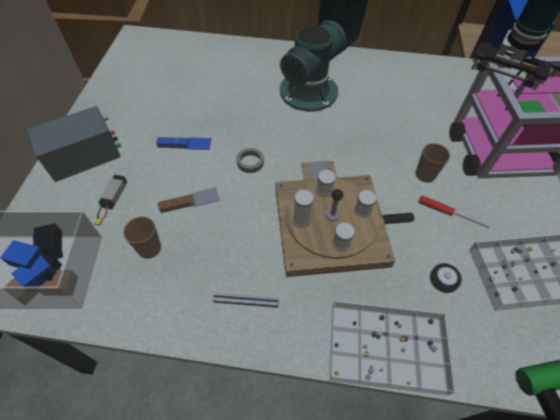

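```bash
cat > m.py <<'E'
from h import *
p=cv2.imread("pics/top0.png");d=np.load("topd.npy");T=c2w("top");W=cloud("top",d,T)
def win(b):
    m=np.zeros((420,560),bool);m[b[1]:b[3],b[0]:b[2]]=1;return m&(d>0)
def fit(m,name):
    q=W[m];r=cv2.minAreaRect(q[:,:2].astype(np.float32)*1000);print(name,m.sum(),"rect",np.round(r[0],1),np.round(r[1],1),round(r[2],1),"mean",np.round(q.mean(0)*1000,1),"zmed",round(np.median(q[:,2])*1000,1));return q
z=W[...,2]
print("table z",[round(np.median(z[a:a+20,b:b+20])*1000,1) for a,b in((300,240),(150,340),(250,360),(310,420))])
w=win((160,150,300,310))
fit(w&(z>.03)&(z<.052),"base")
fit(w&(z>.052)&(z<.075),"disc")
for nm,lo,hi in(("short",.105,.13),("high",.145,.18)):
    n,l,s,c=cv2.connectedComponentsWithStats((w&(z>lo)&(z<hi)).astype(np.uint8))
    for i in range(1,n):
        if s[i,4]>8: fit(l==i,nm+str(s[i]))
hsv=cv2.cvtColor(p,cv2.COLOR_BGR2HSV)
sw=win((335,200,398,245))
q=fit(sw&(z>.006),"scraper all");hd=sw&(hsv[...,1]>110)&(hsv[...,0]<25);q=fit(hd,"handle");
c=q.mean(0);u,s,v=np.linalg.svd((q-c)[:,:2]);print("handle yaw",np.degrees(np.arctan2(v[0,1],v[0,0])))
bl=sw&~hd&(z>.006);q=fit(bl,"blade")
dish=win((230,240,290,300))&(z>.012)&(z<.03);fit(dish,"dish/tongue")
for nm,b in(("cup",(370,150,410,192)),("cup2",(130,268,180,302)),("tape",(305,260,342,292)),("profile",(270,134,328,152)),("battery",(424,184,448,238)),("file",(170,215,205,240)),("blue",(360,275,425,305))):
    fit(win(b)&(z>.01)&(z<.15),nm)
E
python3 m.py
```

```text
table z [np.float64(0.2), np.float64(0.0), np.float64(0.0), np.float64(-0.1)]
base 2666 rect [511.6 178.2] [372.6 440.7] 7.6 mean [543.  115.2  40.2] zmed 40.1
disc 3773 rect [507.1 213.8] [248.6 461.9] 25.1 mean [546.6 117.1  60.5] zmed 60.3
short[224 180  15  15 178] 178 rect [631.9 144.5] [43.  44.9] 88.0 mean [631.3 144.  120. ] zmed 120.2
short[267 205   6   6   9] 9 rect [565.9  23.1] [ 3.  21.3] 43.3 mean [565.6  23.2 120.4] zmed 117.7
short[206 215  16  15 184] 184 rect [524.  195.9] [45.4 43.3] 46.3 mean [523.1 195.9 119.7] zmed 119.8
short[241 232  16  15 181] 181 rect [471.   88.5] [43.  45.4] 3.4 mean [471.5  88.3 119.9] zmed 119.9
high[257 194  16  16 194] 194 rect [580.1  36.7] [44.5 44.6] 64.3 mean [579.8  36.3 164.9] zmed 165.0
high[234 207  10  10  78] 78 rect [551.2 115.3] [26.2 27.1] 88.9 mean [550.9 115.5 161. ] zmed 161.1
scraper all 609 rect [ 530.8 -291.6] [128.7 196.7] 1.6 mean [ 529.3 -279.3   17.3] zmed 16.1
handle 180 rect [ 549.8 -321.3] [20.9 92.5] 24.9 mean [ 549.9 -321.4   24.1] zmed 24.1
handle yaw -65.28202409564074
blade 429 rect [ 530.8 -291.6] [128.7 196.7] 1.6 mean [ 520.7 -261.6   14.4] zmed 13.5
dish/tongue 389 rect [379.5  49. ] [ 88.1 175.7] 14.1 mean [375.   71.   16.1] zmed 15.2
cup 443 rect [ 693.4 -356.5] [76.6 75.7] 19.9 mean [ 698.4 -361.6   64.3] zmed 68.0
cup2 491 rect [323.8 392.8] [72.9 77.9] 0.4 mean [322.4 399.9  64.5] zmed 67.1
tape 270 rect [ 358.8 -143.6] [80.2 81. ] 0.7 mean [ 359.2 -145.    23.7] zmed 23.8
profile 310 rect [799.7 -72.9] [ 22.  159.5] 3.9 mean [798.9 -73.   19.6] zmed 19.7
battery 413 rect [ 565.4 -515.3] [ 38.6 158.2] 86.0 mean [ 541.1 -511.6   26.1] zmed 27.1
file 301 rect [516.4 292.2] [108.3  77.9] 86.6 mean [510.3 285.7  28. ] zmed 24.7
blue 585 rect [ 321.8 -365.7] [ 49.9 170.5] 6.9 mean [ 320.3 -356.6   18.4] zmed 17.7
```

{"method": "send_rows", "body": {
  "slide": [
    [-39.5,-39.7,0],
    [-39.5,-39.7,0],
    [-39.5,-39.7,0],
    [-39.5,-39.7,0],
    [-39.5,-39.7,0]
  ],
  "delta_rot": [
    [0,0,0],
    [0,0,0],
    [0,0,0],
    [0,0,0],
    [0,0,0]
  ],
  "hand": [-0.2,-0.2,-0.2,-0.2,-0.2]
}}

```text
clock: 1.32
position: [0.3182, 0.2466, 0.2198]
eef_rot: [0.196, 0.981, 0.0, 0.001]
wrist_force: [1.4, -0.3, 0.4]
opening: 0.0562
```

{"method": "send_rows", "body": {
  "slide": [
    [-39.5,-39.7,0],
    [-39.5,-39.7,0],
    [-39.5,-39.7,0],
    [-39.5,-39.7,0],
    [-39.5,-39.7,0]
  ],
  "delta_rot": [
    [0,0,0],
    [0,0,0],
    [0,0,0],
    [0,0,0],
    [0,0,0]
  ],
  "hand": [-0.2,-0.2,-0.2,-0.2,-0.2]
}}

```text
clock: 1.95
position: [0.424, -0.0129, 0.2199]
eef_rot: [0.197, 0.98, 0.0, 0.001]
wrist_force: [1.4, 0.7, 0.5]
opening: 0.0565
```

{"method": "send_rows", "body": {
  "slide": [
    [-39.5,-39.7,0],
    [-39.5,-39.7,0],
    [-39.5,-39.7,0],
    [-39.5,-39.7,0],
    [-39.5,-39.7,0]
  ],
  "delta_rot": [
    [0,0,0],
    [0,0,0],
    [0,0,0],
    [0,0,0],
    [0,0,0]
  ],
  "hand": [-0.2,-0.2,-0.2,-0.2,-0.2]
}}

```text
clock: 2.58
position: [0.5297, -0.2722, 0.2195]
eef_rot: [0.197, 0.98, 0.0, 0.0]
wrist_force: [0.5, -0.2, 0.3]
opening: 0.0565
```

{"method": "send_rows", "body": {
  "slide": [
    [-39,-39.5,0],
    [0,0,0],
    [0,0,0],
    [0,0,0],
    [0,0,0]
  ],
  "delta_rot": [
    [0,0,0],
    [0,0,10.6],
    [0,0,10.6],
    [0,0,10.6],
    [0,0,10.6]
  ],
  "hand": [-0.2,-0.2,-0.2,-0.2,-0.2]
}}

```text
clock: 3.2
position: [0.5499, -0.322, 0.2193]
eef_rot: [0.541, 0.841, 0.0, -0.0]
wrist_force: [0.8, -0.8, 0.4]
opening: 0.0564
```

```bash
cat > m2.py <<'E'
from h import *
def edge_line(W,ok): pass
# caddy pose from saved top
d=np.load("topd.npy");T=c2w("top");W=cloud("top",d,T);z=W[...,2]
m=(z>.03)&(z<.2);m[:150]=0;m[310:]=0;m[:,:160]=0;m[:,300:]=0
n,l,s,c=cv2.connectedComponentsWithStats(m.astype(np.uint8));i=1+s[1:,4].argmax()
q=W[(l==i)&(z<.05)][:,:2]
ax=np.array([.5515,.1163])
best=None
for a in np.radians(np.arange(8,20,.1)):
    e=(q-ax)@np.array([[np.cos(a),-np.sin(a)],[np.sin(a),np.cos(a)]])
    lo=np.percentile(e,1,axis=0);hi=np.percentile(e,99,axis=0);v=np.prod(hi-lo)
    if best is None or v<best[0]:best=(v,np.degrees(a),e.min(0)*1e3,e.max(0)*1e3,lo*1e3,hi*1e3)
print("caddy",best)
s0=ctrl.sense();p,d=ctrl.grab_frame("wrist");T=c2w("wrist",s0);W=cloud("wrist",d,T)
cv2.imwrite("pics/w1.png",p);np.savez("w1.npz",d=d,T=T)
z=W[...,2];hsv=cv2.cvtColor(p,cv2.COLOR_BGR2HSV)
r=(d>0)&(abs(W[...,0]-.53)<.12)&(abs(W[...,1]+.28)<.13)
h=r&(z>.018)&(z<.03);b=r&(z>.006)&(z<.018)
for nm,k in(("handle",h),("blade",b)):
    n,l,st,c=cv2.connectedComponentsWithStats(k.astype(np.uint8));i=1+st[1:,4].argmax();k=l==i
    q=W[k];rc=cv2.minAreaRect(q[:,:2].astype(np.float32)*1e3);print(nm,k.sum(),np.round(rc[0],1),np.round(rc[1],1),round(rc[2],1),np.round(q.mean(0)*1e3,1))
print("table",np.median(z[r&(z<.006)]), s0["position"])
E
python3 m2.py
```

```text
caddy (np.float64(0.07714749896641841), np.float64(14.199999999999978), array([-139.16021691, -139.55476783]), array([141.70050209, 141.1873523 ]), array([-138.33912127, -138.62645026]), array([139.40240965, 139.14079151]))
handle 1691 [ 549.8 -322.6] [28.3 97.6] 24.5 [ 549.  -320.6   24.4]
blade 2441 [ 514.2 -246.3] [49.9 69.8] 24.9 [ 514.1 -245.6   13.8]
table 0.0008039279425091639 [ 0.5499297  -0.32201915  0.21927839]
```

View pics/w1.png

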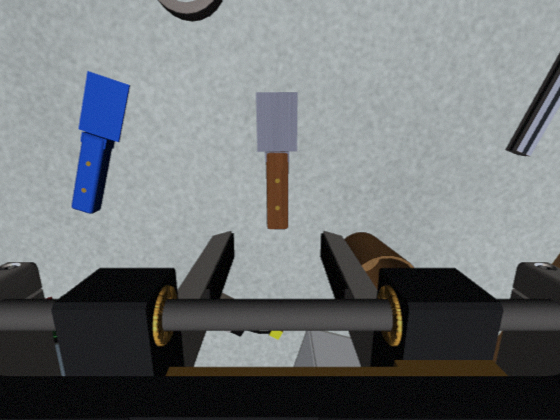

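{"method": "send_rows", "body": {
  "slide": [
    [-1,0,50],
    [0,0,50],
    [0,0,50],
    [0,0,40],
    [0,0,12]
  ],
  "delta_rot": [
    [0,0,0],
    [0,0,0],
    [0,0,0],
    [0,0,0],
    [0,0,0]
  ],
  "hand": [-0.2,-0.2,-0.2,-0.2,-0.2]
}}

```text
clock: 3.88
position: [0.5481, -0.3212, 0.0141]
eef_rot: [0.537, 0.844, 0.0, -0.004]
wrist_force: [-12.3, 6.9, 31.2]
opening: 0.0566
```

{"method": "send_rows", "body": {
  "slide": [
    [0,0,0],
    [0,0,0],
    [0,0,0],
    [0,0,0]
  ],
  "delta_rot": [
    [0,0,0],
    [0,0,0],
    [0,0,0],
    [0,0,0]
  ],
  "hand": [0.2,1,1,1]
}}

```text
clock: 4.38
position: [0.5512, -0.3235, 0.0191]
eef_rot: [0.538, 0.843, -0.0, 0.001]
wrist_force: [-0.4, -0.4, 3.0]
opening: 0.0275
```

{"method": "send_rows", "body": {
  "slide": [
    [0,0,-3],
    [32,33.5,0],
    [32,33.5,0],
    [32,33.5,0],
    [32.5,34,0]
  ],
  "delta_rot": [
    [0,0,0],
    [0,0,0],
    [0,0,0],
    [0,0,0],
    [0,0,0]
  ],
  "hand": [1,1,1,1,1]
}}

```text
clock: 5.0
position: [0.6181, -0.1481, 0.0199]
eef_rot: [0.538, 0.843, -0.0, -0.001]
wrist_force: [0.5, -0.2, -1.0]
opening: 0.0276
```

{"method": "send_rows", "body": {
  "slide": [
    [0,0,0],
    [0,0,0],
    [0,0,0]
  ],
  "delta_rot": [
    [0,0,5.4],
    [0,0,5.3],
    [0,0,0]
  ],
  "hand": [1,1,1]
}}

```text
clock: 5.38
position: [0.6178, -0.1492, 0.0199]
eef_rot: [0.614, 0.79, -0.0, -0.001]
wrist_force: [-0.6, 0.7, -2.0]
opening: 0.0278
```

```bash
cat > m3.py <<'E'
import sys
from h import *
tag=sys.argv[1]
s0=ctrl.sense();p,d=ctrl.grab_frame("wrist");T=c2w("wrist",s0);W=cloud("wrist",d,T);cv2.imwrite(f"pics/{tag}.png",p)
print(np.round(s0["position"]*1e3,1),"yaw",np.degrees(2*np.arctan2(s0["eef_rot"][1],s0["eef_rot"][0])),np.round(s0["wrist_force"],1),s0["opening"])
a=np.radians(14.2);ax=np.array([.5519,.1166]);Q=np.array([[np.cos(a),-np.sin(a)],[np.sin(a),np.cos(a)]])
C=(W[...,:2]-ax)@Q*1e3;z=W[...,2]*1e3
near=(d>0)&(abs(C[...,0])<45)&(C[...,1]<-141)&(C[...,1]>-260)
hsv=cv2.cvtColor(p,cv2.COLOR_BGR2HSV)
b=near&(z>7)&(z<19)
n,l,st,c=cv2.connectedComponentsWithStats(b.astype(np.uint8));b=l==(1+st[1:,4].argmax())
q=C[b];rc=cv2.minAreaRect(q.astype(np.float32));print("blade caddy-frame",b.sum(),np.round(rc[0],1),np.round(rc[1],1),round(rc[2],1),"x",np.percentile(q[:,0],[1,99]).round(1),"y",np.percentile(q[:,1],[1,99]).round(1))
yy=C[b][:,1];zz=z[b]
for lo in range(-250,-140,15):
    k=(yy>lo)&(yy<lo+15)
    if k.sum()>20:print(lo,np.median(zz[k]).round(1),np.median(q[k][:,0]).round(1))
f=(d>0)&(abs(C[...,0])<100)&(C[...,1]>-160)&(C[...,1]<-100)&(z>36)&(z<45);print("base edge y",np.percentile(C[f][:,1],[0.5,2]))
t=(d>0)&(z<6)&(abs(C[...,0])>60)&(abs(C[...,0])<150)&(C[...,1]<-150);print("table z",np.median(z[t]))
E
python3 m3.py w2
```

```text
[ 617.8 -149.2   19.9] yaw 104.31214348691233 [-0.6  0.7 -2. ] 0.027799029703167395
blade caddy-frame 11985 [  -1.8 -188.1] [50.4 70.5] 0.3 x [-26.3  22.7] y [-222.8 -153.7]
-235 14.8 -2.4
-220 14.8 -1.9
-205 14.8 -1.9
-190 14.8 -1.9
-175 14.9 -1.9
-160 14.9 -1.9Traceback (most recent call last):
  File "m3.py", line 17, in <module>
    f=(d>0)&(abs(C[...,0])<100)&(C[...,1]>-160)&(C[...,1]<-100)&(z>36)&(z<45);print("base edge y",np.percentile(C[f][:,1],[0.5,2]))
                                                                                                  ~~~~~~~~~~~~~^^^^^^^^^^^^^^^^^^^
    return _quantile_unchecked(
        a, q, axis, out, overwrite_input, method, keepdims, weights)
    return _ureduce(a,
                    func=_quantile_ureduce_func,
    ...<5 lines>...
                    overwrite_input=overwrite_input,
                    method=method)
    r = func(a, **kwargs)
    result = _quantile(arr,
                       quantiles=q,
    ...<2 lines>...
                       out=out,
                       weights=wgt)
    slices_having_nans = np.isnan(arr[-1, ...])
                                  ~~~^^^^^^^^^
IndexError: index -1 is out of bounds for axis 0 with size 0
```

View pics/w2.png

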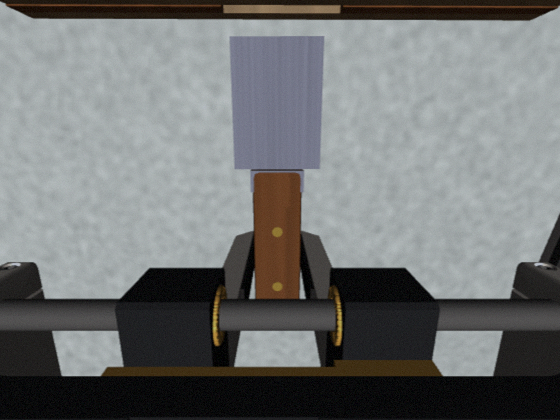

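{"method": "send_rows", "body": {
  "slide": [
    [0,2,0],
    [10,0,0],
    [20,0,0],
    [20,0,0],
    [20,0,0]
  ],
  "delta_rot": [
    [0,0,0],
    [0,0,0],
    [0,0,0],
    [0,0,0],
    [0,0,0]
  ],
  "hand": [1,1,1,1,1]
}}

```text
clock: 6.05
position: [0.6023, -0.0793, 0.0205]
eef_rot: [0.614, 0.789, 0.0, -0.0]
wrist_force: [-0.8, 0.0, -1.6]
opening: 0.0279
```

{"method": "send_rows", "body": {
  "slide": [
    [5,0,0],
    [2,0,0],
    [1,0,0],
    [0,0,0]
  ],
  "delta_rot": [
    [0,0,0],
    [0,0,0],
    [0,0,0],
    [0,0,0]
  ],
  "hand": [1,1,1,1]
}}

```text
clock: 6.55
position: [0.6011, -0.074, 0.0205]
eef_rot: [0.614, 0.789, 0.0, 0.0]
wrist_force: [-0.2, -0.5, -1.6]
opening: 0.0283
```

```bash
sed -i '/^f=/d' m3.py; python3 m3.py w3
```

```text
[601.1 -74.   20.5] yaw 104.18583669545598 [-0.2 -0.5 -1.6] 0.028287792937475385
blade caddy-frame 476 [   0.8 -144.9] [49.8  3. ] 0.1 x [-23.6  25. ] y [-146.3 -143.4]
-160 15.5 0.5
-145 15.1 0.5
table z 0.8062424957816089
```

View pics/w3.png

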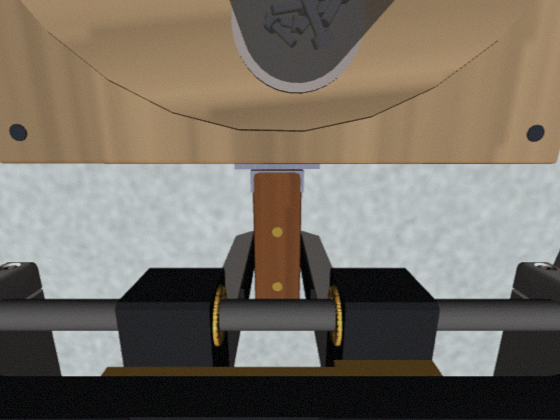

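{"method": "send_rows", "body": {
  "slide": [
    [3,0,0],
    [1,0,0],
    [1,0,0],
    [0,0,0]
  ],
  "delta_rot": [
    [0,0,0],
    [0,0,0],
    [0,0,0],
    [0,0,0]
  ],
  "hand": [1,1,1,1]
}}

```text
clock: 7.1
position: [0.5997, -0.0687, 0.0205]
eef_rot: [0.614, 0.789, -0.0, 0.0]
wrist_force: [1.0, 0.7, -1.7]
opening: 0.0275
```

{"method": "send_rows", "body": {
  "slide": [
    [1,0,0],
    [0,0,0]
  ],
  "delta_rot": [
    [0,0,0],
    [0,0,0]
  ],
  "hand": [1,1]
}}

```text
clock: 7.35
position: [0.5997, -0.0686, 0.0206]
eef_rot: [0.614, 0.789, -0.0, 0.001]
wrist_force: [0.5, -3.9, -2.3]
opening: 0.0276
```

{"method": "send_rows", "body": {
  "slide": [
    [0,0,1],
    [0,0,0.5],
    [0,0,0],
    [0,0,0],
    [0,0,0]
  ],
  "delta_rot": [
    [0,0,0],
    [0,0,0],
    [0,0,0],
    [0,0,0],
    [0,0,0]
  ],
  "hand": [1,1,1,-0.2,-0.2]
}}

```text
clock: 7.98
position: [0.5993, -0.0665, 0.0188]
eef_rot: [0.614, 0.789, 0.001, -0.001]
wrist_force: [0.3, -0.5, 0.2]
opening: 0.0443
```

{"method": "send_rows", "body": {
  "slide": [
    [0,0,0],
    [0,0,-30],
    [0,0,-60],
    [0,0,-60],
    [0,0,-50]
  ],
  "delta_rot": [
    [0,0,0],
    [0,0,0],
    [0,0,0],
    [0,0,0],
    [0,0,0]
  ],
  "hand": [-0.2,-0.2,-0.2,-0.2,-0.2]
}}

```text
clock: 8.6
position: [0.5996, -0.0672, 0.2218]
eef_rot: [0.614, 0.789, 0.001, 0.001]
wrist_force: [0.1, -0.3, 0.0]
opening: 0.0563
```

```bash
cat > m4.py <<'E'
import sys
from h import *
tag=sys.argv[1];cam=sys.argv[2]
s0=ctrl.sense();p,d=ctrl.grab_frame(cam);T=c2w(cam,s0);W=cloud(cam,d,T);cv2.imwrite(f"pics/{tag}.png",p)
print(np.round(s0["position"]*1e3,1),"yaw",np.degrees(2*np.arctan2(s0["eef_rot"][1],s0["eef_rot"][0])),np.round(s0["wrist_force"],1),s0["opening"],np.round(s0["joint_pos"],2))
a=np.radians(14.2);ax=np.array([.5519,.1166]);Q=np.array([[np.cos(a),-np.sin(a)],[np.sin(a),np.cos(a)]])
C=(W[...,:2]-ax)@Q*1e3;z=W[...,2]*1e3
hsv=cv2.cvtColor(p,cv2.COLOR_BGR2HSV)
r=np.hypot(C[...,0],C[...,1])
for nm,lo,hi in(("short",110,128),("high",150,175)):
    n,l,st,c=cv2.connectedComponentsWithStats(((d>0)&(r<115)&(z>lo)&(z<hi)&(hsv[...,1]<60)&(hsv[...,2]>70)).astype(np.uint8))
    for i in range(1,n):
        if st[i,4]>60:
            q=C[l==i];(x,y),rad=cv2.minEnclosingCircle(q.astype(np.float32));print(nm,st[i,4],"caddy xy",round(x,1),round(y,1),"r",round(rad,1),"angle",np.degrees(np.arctan2(y,x)).round(1),"mean",q.mean(0).round(1))
k=(d>0)&(abs(C[...,0])<20)&(C[...,1]<-143)&(C[...,1]>-260)&(z>19)&(z<30)
if k.sum()>20:q=C[k];print("handle y",np.percentile(q[:,1],[.5,99.5]).round(1),"x",np.percentile(q[:,0],[2,98]).round(1),"z",np.median(z[k]))
E
python3 m4.py w4 wrist; python3 m4.py t4 top
```

```text
[599.6 -67.2 221.8] yaw 104.25171061457776 [ 0.1 -0.3  0. ] 0.05632436258179491 [-0.21  0.2   1.23  0.    1.7  -0.45]
short 918 caddy xy -83.3 -16.3 r 21.4 angle -168.9 mean [-83.2 -22.2]
high 3440 caddy xy 8.6 -85.3 r 23.8 angle -84.2 mean [  8.6 -85.2]
handle y [-238.4 -144.1] x [-12.3  14.6] z 24.5454580930482
[602.4 -67.8 230.1] yaw 104.253127763447 [ 1.5 -0.   4.6] 0.056209253368138604 [-0.21  0.2   1.22  0.    1.7  -0.45]
short 176 caddy xy 84.3 7.4 r 23.7 angle 5.0 mean [84.1  7.3]
short 183 caddy xy -8.2 85.5 r 23.6 angle 95.5 mean [-8.5 84. ]
short 181 caddy xy -85.6 -7.6 r 23.3 angle -175.0 mean [-85.1  -7.7]
high 109 caddy xy 8.9 -82.5 r 22.7 angle -83.8 mean [ 11.3 -77. ]
handle y [-166.1 -143.2] x [-13.  13.] z 23.658988090675905
```

{"method": "send_rows", "body": {
  "slide": [
    [45,-1.8,0],
    [60,-1.9,0],
    [60,-1.9,0],
    [60,-1.9,0],
    [49,-1.8,0]
  ],
  "delta_rot": [
    [0,0,0],
    [0,0,0],
    [0,0,0],
    [0,0,0],
    [0,0,0]
  ],
  "hand": [-0.7,-0.7,-0.7,-0.7,-0.7]
}}

```text
clock: 9.32
position: [0.5216, 0.1979, 0.2178]
eef_rot: [0.614, 0.79, -0.0, -0.001]
wrist_force: [-0.2, 0.0, -0.7]
opening: 0.0798
```

{"method": "send_rows", "body": {
  "slide": [
    [0,0,0],
    [0,0,0],
    [0,0,0]
  ],
  "delta_rot": [
    [0,0,-5.4],
    [0,0,0],
    [0,0,0]
  ],
  "hand": [-0.7,-0.7,-0.7]
}}

```text
clock: 9.7
position: [0.523, 0.1953, 0.2183]
eef_rot: [0.577, 0.817, -0.0, -0.0]
wrist_force: [-0.1, -0.1, 0.4]
opening: 0.0801
```

```bash
python3 m4.py w5 wrist
```

```text
[523.  195.3 218.3] yaw 109.51863135740518 [-0.1 -0.1  0.4] 0.08008564583507445 [ 0.26  0.11  1.35  0.    1.68 -0.08]
short 1858 caddy xy -7.1 83.8 r 24.0 angle 94.9 mean [-7.2 85.5]
short 361 caddy xy -70.8 -4.7 r 15.2 angle -176.2 mean [-69.9  -3.7]
short 243 caddy xy 71.6 9.3 r 12.6 angle 7.4 mean [69.3  7.7]
short 391 caddy xy 8.6 -78.0 r 20.0 angle -83.7 mean [  8.5 -67.1]
```

View pics/w5.png

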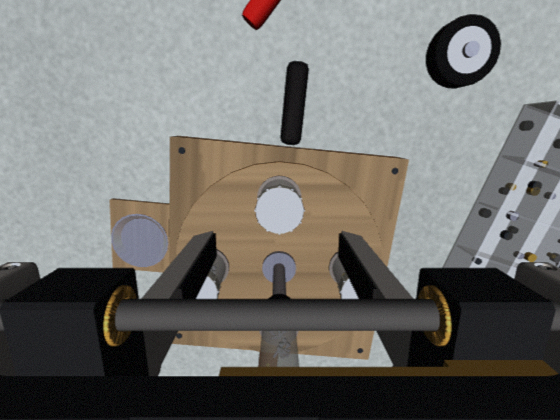

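{"method": "send_rows", "body": {
  "slide": [
    [1,0,30],
    [0,0,35],
    [0,0,30],
    [0,0,15],
    [0,0,0]
  ],
  "delta_rot": [
    [0,0,0],
    [0,0,0],
    [0,0,0],
    [0,0,0],
    [0,0,0]
  ],
  "hand": [-0.7,-0.7,-0.7,-0.7,-0.7]
}}

```text
clock: 10.38
position: [0.5223, 0.196, 0.108]
eef_rot: [0.577, 0.817, -0.001, -0.001]
wrist_force: [-0.9, 0.7, 0.6]
opening: 0.0802
```

{"method": "send_rows", "body": {
  "slide": [
    [0,0,0],
    [0,0,0],
    [0,0,0],
    [0,0,0],
    [0,0,0]
  ],
  "delta_rot": [
    [0,0,0],
    [0,0,0],
    [0,0,0],
    [0,0,0],
    [0,0,0]
  ],
  "hand": [-0.3,0,0.5,1,1]
}}

```text
clock: 11.0
position: [0.5233, 0.1969, 0.1098]
eef_rot: [0.576, 0.817, 0.001, 0.001]
wrist_force: [0.8, -0.4, 1.1]
opening: 0.0455
```

{"method": "send_rows", "body": {
  "slide": [
    [-0.2,5.9,0],
    [-0.2,5.9,0],
    [-0.2,5.9,0],
    [-0.2,5.9,0],
    [-0.2,5.9,0]
  ],
  "delta_rot": [
    [0,0,4],
    [0,0,4],
    [0,0,4],
    [0,0,4],
    [0,0,4]
  ],
  "hand": [1,1,1,1,1]
}}

```text
clock: 11.62
position: [0.5528, 0.2022, 0.1097]
eef_rot: [0.71, 0.704, 0.001, 0.0]
wrist_force: [0.7, 0.9, 0.5]
opening: 0.0452
```

{"method": "send_rows", "body": {
  "slide": [
    [-0.2,5.9,0],
    [-0.2,5.9,0],
    [-0.2,5.9,0],
    [-0.2,5.9,0],
    [-0.2,5.9,0]
  ],
  "delta_rot": [
    [0,0,4],
    [0,0,4],
    [0,0,4],
    [0,0,4],
    [0,0,4]
  ],
  "hand": [1,1,1,1,1]
}}

```text
clock: 12.25
position: [0.5822, 0.1971, 0.1098]
eef_rot: [0.821, 0.57, 0.002, 0.0]
wrist_force: [3.6, 1.1, 1.2]
opening: 0.0455
```

{"method": "send_rows", "body": {
  "slide": [
    [-0.2,5.9,0],
    [-0.2,5.9,0],
    [-0.2,5.9,0],
    [-0.2,5.9,0],
    [-0.2,5.9,0]
  ],
  "delta_rot": [
    [0,0,4],
    [0,0,4],
    [0,0,4],
    [0,0,4],
    [0,0,4]
  ],
  "hand": [1,1,1,1,1]
}}

```text
clock: 12.88
position: [0.6081, 0.1823, 0.1098]
eef_rot: [0.908, 0.419, 0.003, 0.0]
wrist_force: [4.0, 1.0, -0.1]
opening: 0.0453
```

{"method": "send_rows", "body": {
  "slide": [
    [-0.2,5.9,0],
    [-0.2,5.9,0],
    [-0.2,5.9,0],
    [-0.2,5.9,0],
    [-0.2,5.9,0]
  ],
  "delta_rot": [
    [0,0,4],
    [0,0,4],
    [0,0,4],
    [0,0,4],
    [0,0,4]
  ],
  "hand": [1,1,1,1,1]
}}

```text
clock: 13.5
position: [0.6275, 0.1594, 0.1098]
eef_rot: [0.967, 0.255, 0.003, 0.0]
wrist_force: [5.7, 1.1, 0.1]
opening: 0.0452
```

{"method": "send_rows", "body": {
  "slide": [
    [-0.4,5.6,0],
    [-0.4,5.6,0],
    [-0.4,5.6,0],
    [-0.4,5.6,0],
    [0,0,0]
  ],
  "delta_rot": [
    [0,0,3.8],
    [0,0,3.8],
    [0,0,3.8],
    [0,0,3.8],
    [0,0,0]
  ],
  "hand": [1,1,1,1,1]
}}

```text
clock: 14.12
position: [0.6363, 0.1381, 0.1098]
eef_rot: [0.992, 0.125, 0.005, -0.0]
wrist_force: [8.9, 1.5, -2.3]
opening: 0.0453
```

```bash
python3 m4.py t6 top; python3 m4.py s6 scene
python3 - <<'E'
import cv2,numpy as np
a=cv2.resize(cv2.imread("pics/t6.png")[120:340,120:400],(560,440));b=cv2.resize(cv2.imread("pics/s6.png")[110:320,120:480],(560,327))
cv2.imwrite("pics/v6.png",cv2.resize(np.vstack([a,b]),(438,600)))
E
```

```text
[636.3 138.1 109.8] yaw 14.359835051708574 [ 8.9  1.5 -2.3] 0.04534890479124411 [0.13 0.35 1.28 0.   1.5  1.45]
short 177 caddy xy 0.5 -84.6 r 23.3 angle -89.7 mean [  0.4 -84.5]
short 132 caddy xy -0.8 84.1 r 22.2 angle 90.5 mean [ 3.4 83.8]
high 92 caddy xy -87.5 -3.8 r 22.4 angle -177.5 mean [-91.4  -9.5]
handle y [-238.5 -143.9] x [-13.3  13.7] z 24.08901404574881
[636.3 138.1 109.8] yaw 14.388709109567316 [ 9.   1.5 -1.6] 0.045249992136604925 [0.13 0.35 1.28 0.   1.5  1.45]
short 222 caddy xy 4.6 -86.0 r 23.9 angle -86.9 mean [  6.3 -88.5]
short 248 caddy xy 90.5 0.8 r 24.5 angle 0.5 mean [92.   1.8]
high 240 caddy xy -81.3 -1.7 r 24.3 angle -178.8 mean [-77.9  -3. ]
handle y [-240.3 -143.6] x [-9.7 17.7] z 22.841877711203054
```

View pics/v6.png

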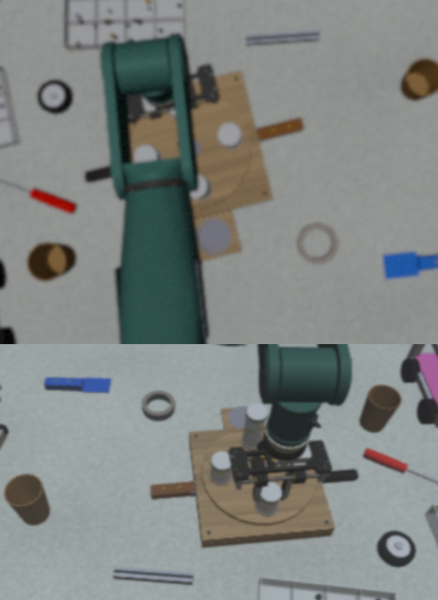

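{"method": "send_rows", "body": {
  "slide": [
    [1,0,0],
    [0.5,0,0],
    [0,0,0],
    [0,0,0]
  ],
  "delta_rot": [
    [0,0,0],
    [0,0,0],
    [0,0,0],
    [0,0,0]
  ],
  "hand": [1,1,1,1]
}}

```text
clock: 14.72
position: [0.6363, 0.1382, 0.1098]
eef_rot: [0.992, 0.125, 0.003, 0.0]
wrist_force: [6.0, 0.3, -0.4]
opening: 0.0457
```

```bash
python3 m4.py t7 top;python3 m4.py s7 scene
```

```text
[636.3 138.2 109.8] yaw 14.412568929850394 [ 6.   0.3 -0.4] 0.0456761626813511 [ 0.13  0.35  1.28 -0.    1.51  1.45]
short 176 caddy xy 0.6 -84.5 r 23.1 angle -89.6 mean [  0.3 -84.5]
short 122 caddy xy 0.0 84.1 r 22.6 angle 90.0 mean [ 4.3 83.4]
high 94 caddy xy -84.4 -1.2 r 23.2 angle -179.2 mean [-91.1  -9. ]
handle y [-238.6 -143.8] x [-13.1  13.6] z 24.0061199925109
[636.3 138.2 109.8] yaw 14.411081874783948 [ 4.9 -0.3 -0.4] 0.04507935428982995 [ 0.13  0.35  1.28 -0.    1.51  1.45]
short 68 caddy xy -76.7 -2.9 r 20.6 angle -177.8 mean [-65.8  -7.2]
short 224 caddy xy 4.1 -85.6 r 24.0 angle -87.2 mean [  6.4 -88.7]
short 248 caddy xy 89.3 1.0 r 24.8 angle 0.6 mean [92.1  1.7]
high 242 caddy xy -79.8 -2.0 r 25.0 angle -178.5 mean [-77.8  -3.1]
handle y [-240.5 -143.5] x [-9.9 17.5] z 23.00847275774176
```

All good: the tall jar is in line with the dish, the scraper is home and the grip is holding. Handing in.

```bash
python3 -c "
from rig import ctrl
print(ctrl.job_done())"
```

```text
the job is handed in; nothing more can be done
None
```

The caddy is ready and the job is handed in: the scraper is in the empty slot, the tall jar faces front behind the dish, and the fingers are still holding the carousel. The hand-in gave no verdict.

**Scraper:** I slid it in until it touched the base. The push force rose to about 4 N and it moved no further. From the grip position the handle front is about 0.3 mm from the base. After release, the handle's rear end was at y = -238.5 to -240.5 mm (caddy frame) in the pictures; -240 mm is fully home.

**Carousel:** I gripped the lid of the short jar opposite the tall one and turned it about 95° at roughly 0.6 rad/s. The short jars in the top view put the carousel within 0.5° of target. The tall lid, partly hidden by the arm, reads 1 to 2 mm off the line to the dish (limit 12 mm).

**Hold:** The fingers are closed on that short jar's lid, opening 45 mm, at the fixed half-force grip (about 30 N). They are nowhere near the tall lid. The force between fingers and carousel is inferred from the grip, not measured. A small sideways wrist force of about 5 N remains.

**Other things:** The bystanders look undisturbed in the last pictures, but I did not measure them again. The one force spike was about 31 N at the end of the descent to grasp the scraper, and it was gone half a second later.

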